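# Click the pickle jar's weekday wheel on to red

## Task

The weekday wheel that counts the days for the pickle jar has fallen behind. With a fingertip, flick the wheel's teeth gently in the direction of the arrows, click by click, letting it settle on yellow, the last colour before red, and then click on until the red flat faces straight up between the white pointers; do not run past it or wind the wheel back round to it. Do not pinch, lift or shove the case, and leave the other kitchen things where they are.

Things in the scene. Friction and masses are not known exactly. Their poses are not given: they have to be found in the camera images.
- counter: Loose heavy (1.3 to 2 kg) green case of the wheel on a dark steel base 160 (x) x 100 (y) x 12 mm. Origin: centre of its underside; x along the white arrows on the base (forward, roughly away from the robot), y along the wheel's axle, z up. Side walls at y = +-28 mm are 60 mm high with a post 98 mm high, 26 mm long in x, at x = 0 bearing a white pointer stripe; end walls at x = +-77 mm are 45 mm high.
- wheel_axis (a point): Centre of the wheel, on its axle, 76 mm above the case's underside; axes as the case's, does not turn. Grey wheel 36 mm wide (y), hub radius 36 mm (38.5 over the coloured flats), seven radial teeth 8 mm thick and 36 mm wide reaching 64 mm radius, 51.4 deg apart, the flats between them.
- tooth_tip (a point): Fixed point on the case: the resting place of the tip of the tooth to push, at x = -28, z = +58 mm from wheel_axis. At each click a flat faces straight up and a tooth leans 25.7 deg to either side of the top. Pushing this tooth along +x over the top to the +x side is one click forward; a fingertip end 44 mm above the axle clears the hub. Past half a click (tooth upright) it snaps on, short of that it springs back.
- day_wheel (a joint): Turn of the wheel (rad), growing forward (its top moves to the case's +x); 0 = red flat up. A detent holds it at each click of 0.898; takes about 3 N at a tooth; damped, does not coast. Flats up going forward: white -3.59, green -2.69, blue -1.80, yellow -0.90, red 0, then two plain grey. Starts at rest 2, 3 or 4 clicks before red.
- clay_jar: Bystander: loose brown clay pickle jar with lid, 140 mm across, 154 mm high; origin at the centre of its underside.
- colander: Bystander: loose steel colander, 210 mm across (250 mm over its two wire handles), 86 mm high; origin at the centre of its underside.
- plate: Bystander: loose white porcelain plate, 190 mm across, 22 mm high; origin at the centre of its underside.
- board: Bystander: loose round green plastic chopping board, 220 mm across, 14 mm thick; origin at the centre of its underside.
- rolling_pin: Bystander: wooden rolling pin lying on the board, 44 mm thick, 260 mm long along its y; origin below its middle on the board.

How it is judged:
On the way:
1. the wheel settles one click before red, yellow flat up (value of joint day_wheel between -1.098 and -0.698 rad), for 0.2 s.
At the end, for the whole second after the job is handed in: The wheel is at rest with the red flat straight up (joint within 0.15 rad of 0), reached going forward; the case stands flat within 20 mm of where it stood, and every bystander is within 20 mm of its place (value of joint day_wheel between -0.15 and 0.15 rad and velocity of joint day_wheel between -0.1 and 0.1 rad/s and height (world z) of counter below 0.006 m and angle between counter's own z axis and vertical below 0.05 rad and distance of each of counter, clay_jar, colander, plate, rolling_pin, board from where it was at the start of the episode below 0.02 m and linear speed of counter below 0.02 m/s); the robot touches nothing.
It fails at once if the wheel runs on past the red flat (more than half a click) (value of joint day_wheel above 0.5 rad).
It fails at once if the wheel is wound back round the other way (value of joint day_wheel below -4.174 rad).
It fails at once if the case is lifted, tipped, or shoved more than 20 mm from where it stood (height (world z) of counter above 0.012 m or angle between counter's own z axis and vertical above 0.15 rad or distance of counter from where it was at the start of the episode above 0.02 m).
It fails at once if the fingers press or pinch the wheel or case with more than 25 N (contact force between the fingers and counter above 25 N).
It fails at once if the jar, colander, plate, board or rolling pin is moved more than 20 mm (distance of any of clay_jar, colander, plate, rolling_pin, board from where it was at the start of the episode above 0.02 m).
It also fails if it takes over 51 s, if anything falls off the work surface, if the arm or the gripper's body presses on something with over 40 N, if the wrist force passes 120 N, or if a joint passes its speed limit or range.

## Robot

A 7-joint arm with a two-finger parallel gripper is mounted at the origin on the work surface. World frame = base frame: x ahead of the robot, y to its left, z up, the work surface at z = 0. Lengths are in m, angles in rad, forces in N, time in s.
With the tool pointing down it reaches from about 0.4 to 0.85 m from the base axis. Payload 10.4 kg.
Tool frame: the origin (TCP) lies on the centre line of the jaws, within the pads' length; the fingertips stand 8 mm ahead of it and the grasp point (between the pads) lies 11 mm behind it; z points along the fingers, y is the direction in which the jaws open and shut (so a half turn about z gives the same grasp; the last joint's range is limited). The gripper opens to 85 mm and grips with 20 to 120 N. Pads are 22 mm wide; open, the fingers measure 114 mm over their backs; the gripper's body (76 mm by 85 mm) begins 54 mm behind the grasp point. The pads swing forward as they close: fully open they stand 13 mm farther back than shut.
Start: joints at [1.323, 0.332, -0.065, 1.46, 0.022, 1.35, -0.088], TCP at [0.139, -0.609, 0.239] pointing down, gripper open.
Joint ranges: [-2.6, 2.6], [-0.5, 2.12], [-1.47, 1.34], [0.16, 2.42], [-1.27, 4.41], [0.06, 2.06], [-2.6, 2.6]. Speed limits (rad/s): [2.22, 2.22, 2.79, 2.79, 3.14, 3.14, 3.14].

## Interface

Orientations are given as a 3x3 rotation matrix whose columns are the frame's x, y, z axes.
In Python, from station import robot, cams, order gives the robot as it stands.
- The arm moves only by the tool play_rows, never from a script. Its argument "steps" is a list of rows, each an object of numbers: "x", "y", "z": the shift along the tool's x, y, z in m; "roll": the turn about the tool's z in degrees; "claw": the opening, from -1 (shut) to 1 (fully open), so that 0 is half open. A call has 1 to 20 rows; each row shifts and turns the commanded pose from where the row before left it, along the tool's axes as they then stand; what a row does not reach is not made up. A row lasts 1/12 s, in which the tool goes at most 41.7 mm and 7.16 degrees, less where a joint would pass 70% of its speed; a pose out of reach is approached as far as the arm can. A call with a gripper value outside its range is refused whole. The fingers move at their own pace and stop on an object; the grip force is fixed at half the most. Time passes only in rows, so rows that do not move let the fingers close. It gives the time, the measured TCP pose, the force and the opening at its end, in the units of the state.
- robot.read_state(): the state, without advancing time (a new reading comes with each control period).
- cams.snapshot(name): name is "side" or "top" or "wrist"; returns the picture (480x640x3 uint8, blue, green, red); there is no depth.
- cams.camera_model(name): a dict with "fovy" (degrees; the focal length in pixels is half the picture's height over the tangent of half this angle, whatever the lens; pixels are square), "cx", "cy" (the principal point, pixels), "extrinsics" (4x4, takes a point from camera to world coordinates). Camera axes: x right, y up, looking along -z (the intrinsics and any distortion apply to the point x, -y, -z); pixel columns grow to the right and rows downward; lengths in m; the calibration is good to about 2 mm. The wrist camera is an equidistant fisheye: a pixel r from the principal point sees the ray r / f radians off the axis. A picture is of the moment at which its call begins: read the wrist's pose just before it. camera_model takes no time and is no camera call; for the wrist camera it gives the pose at the moment of the call.
- order.hand_in(): hands the job in, once; it reports no verdict.
The state is a dict: "time": time; "q": joint angles; "joint_velocities": joint speeds; "joint_efforts": joint torques, N m; "tool_pos": TCP position; "eef_rot": TCP orientation; "ft_force": force on the tool from outside, world axes, zero at the start; "wrist_torque": the same for the moment, N m; "width": finger opening in m.
Only numpy, scipy, OpenCV 4.12 (cv2) and the standard library are available. Lean on these libraries where they do the work, as an engineer would, in place of code of your own. Each camera call takes 0.05 s, during which the arm holds its last target.

## Working session

There is one attempt and no reset: what is moved stays moved. The work goes in short steps, Python scripts to look and compute and a tool call to move; the robot and the scene stay as the last step left them, time stands still between calls to the robot, and variables do not carry over. Pictures are saved under pics/ and viewed, and the job is handed in when it is done.

Besides the shell and the picture viewer there is one more tool, called after "Call:" in YAML: its name, and indented under it one key for each argument. play_rows: Moves the arm, as the interface text tells. Its arguments: {"type":"object","properties":{"steps":{"type":"array","items":{"type":"object","properties":{"x":{"type":"number"},"y":{"type":"number"},"z":{"type":"number"},"roll":{"type":"number"},"claw":{"type":"number"}}}}},"required":["steps"]}

```bash
mkdir -p pics; python3 - <<'E'
from station import robot,cams,order
import cv2,numpy as np
s=robot.read_state();print(s['time'],s['tool_pos'],s['eef_rot'],s['width'])
for n in('top','side','wrist'):
    m=cams.camera_model(n);print(n,m)
    cv2.imwrite(f'pics/{n}0.png',cams.snapshot(n))
E
```

```text
0.0 [ 0.1392353  -0.60890896  0.23850153] [[ 9.74838845e-01  2.22910473e-01 -3.83421629e-04]
 [ 2.22910795e-01 -9.74837815e-01  1.41865323e-03]
 [-5.75412410e-05 -1.46842709e-03 -9.99998920e-01]] 0.0854041679204265
top {'fovy': 57.581319143306814, 'cx': 311.9600856487995, 'cy': 249.06198541779847, 'extrinsics': array([[-0.11164922,  0.97097568, -0.21151992,  0.3657016 ],
       [-0.99374415, -0.10852272,  0.02637025,  0.01399216],
       [ 0.00265016,  0.2131409 ,  0.97701788,  1.22935935],
       [ 0.        ,  0.        ,  0.        ,  1.        ]])}
side {'fovy': 54.692135212279545, 'cx': 317.5516379879565, 'cy': 232.99983732306097, 'extrinsics': array([[-0.99188578,  0.07078245, -0.10560518,  0.52453717],
       [-0.12705975, -0.57997912,  0.80466144,  0.79427824],
       [-0.00429289,  0.81155041,  0.58426664,  0.67040605],
       [ 0.        ,  0.        ,  0.        ,  1.        ]])}
wrist {'fovy': 65.70646984690485, 'cx': 311.83543997167686, 'cy': 236.8612541055906, 'extrinsics': array([[ 0.22305722,  0.93431264,  0.27803842,  0.21094315],
       [-0.97480285,  0.21443738,  0.06144925, -0.59192867],
       [-0.00220902, -0.28473934,  0.95860243,  0.37289422],
       [ 0.        ,  0.        ,  0.        ,  1.        ]])}
```

View pics/top0.png

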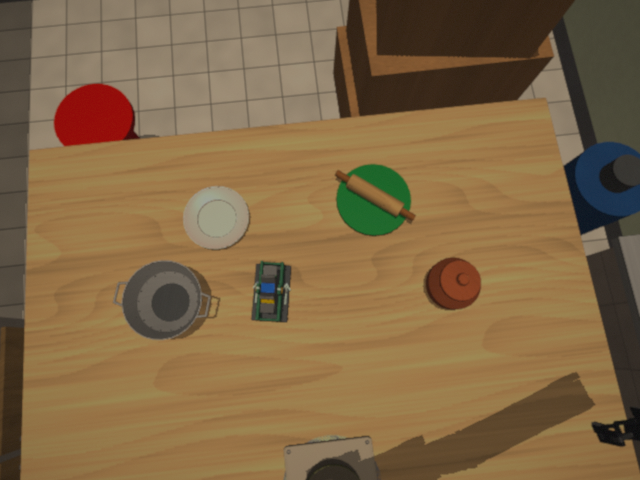

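View pics/side0.png

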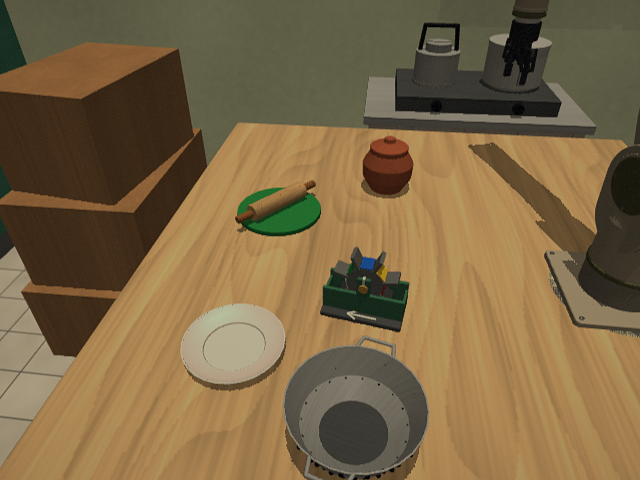

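Blue is up at about (268,288) in the top view, so the wheel is 2 clicks before red. Next I enlarge the case.

```bash
python3 - <<'E'
import cv2,numpy as np
a=cv2.imread('pics/top0.png')[250:335,235:310]; b=cv2.imread('pics/side0.png')[235:340,310:420]
a=cv2.resize(a,None,fx=7,fy=7,interpolation=cv2.INTER_CUBIC)
b=cv2.resize(b,None,fx=5.5,fy=5.5,interpolation=cv2.INTER_CUBIC)
cv2.imwrite('pics/a.png',cv2.convertScaleAbs(a,alpha=1.6));cv2.imwrite('pics/b.png',cv2.convertScaleAbs(b,alpha=1.5))
E
```

```text
(no output)
```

View pics/a.png

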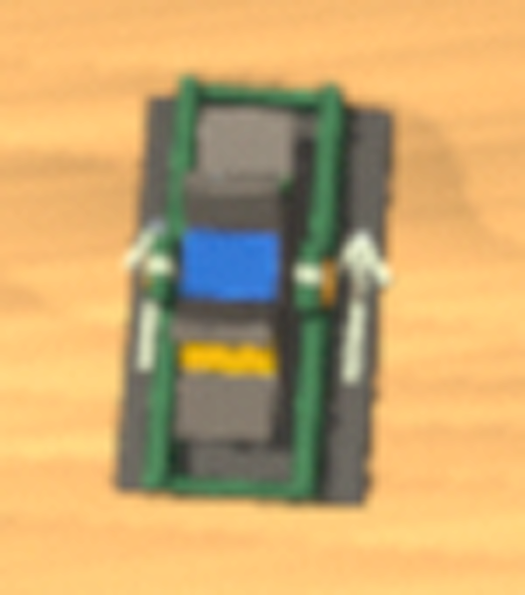

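View pics/b.png

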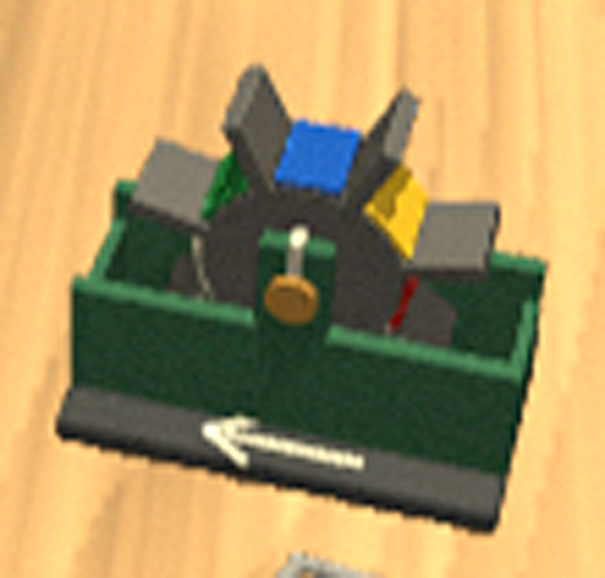

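```bash
cat > h.py <<'E'
from station import robot,cams,order
import cv2,numpy as np
def ray(n,u,v,m=None):
    m=m or cams.camera_model(n);f=240/np.tan(np.radians(m['fovy'])/2)
    d=np.array([(u-m['cx'])/f,-(v-m['cy'])/f,-1]);E=m['extrinsics']
    return E[:3,3],E[:3,:3]@d
def onz(n,u,v,z):
    o,d=ray(n,u,v);return o+d*(z-o[2])/d[2]
E
python3 - <<'E'
from h import *
A=lambda u,v:((u+.5)/7-.5+235,(v+.5)/7-.5+250)
B=lambda u,v:((u+.5)/5.5-.5+310,(v+.5)/5.5-.5+235)
c=[onz('top',*A(*p),.012) for p in[(149,97),(393,112),(362,502),(117,490)]]
for p in c:print(p)
print('mean',np.mean(c,0)); 
d=(c[0]+c[1]-c[2]-c[3])/2;print(np.hypot(*d[:2]),np.degrees(np.arctan2(d[1],d[0])))
w=(c[0]+c[3]-c[1]-c[2])/2;print(np.hypot(*w[:2]),np.degrees(np.arctan2(w[1],w[0])))
q=[onz('top',*A(*p),.098) for p in[(160,266),(309,274)]];print(q,np.mean(q,0))
# side: bottom corners near edge z=0.0 / top pointer near
for p,z in[((60,434),0),((493,530),0),((75,388),.012),((503,478),.012),((299,236),.098),((204,430),.012),((362,462),.012)]:print(p,onz('side',*B(*p),z))
E
```

```text
[0.60552205 0.14366932 0.012     ]
[0.58842102 0.04621231 0.012     ]
[0.4348511  0.07410979 0.012     ]
[0.45024509 0.16945469 0.012     ]
mean [0.51975982 0.10836153 0.012     ]
0.1567388231564275 -9.860467058034738
0.09776055553380071 80.43322296522638
[array([0.52452665, 0.13583654, 0.098     ]), array([0.51539608, 0.08112146, 0.098     ])] [0.51996137 0.108479   0.098     ]
(60, 434) [0.60500177 0.14255375 0.        ]
(493, 530) [0.45016462 0.16971319 0.        ]
(75, 388) [0.60096571 0.13068715 0.012     ]
(503, 478) [0.44769003 0.15623945 0.012     ]
(299, 236) [0.52422545 0.13613283 0.098     ]
(204, 430) [0.55288797 0.14596409 0.012     ]
(362, 462) [0.49664905 0.15464709 0.012     ]
```

Call:
play_rows:
  steps:
    - {"roll":5.65,"claw":-1}
    - {"roll":5.65,"claw":-1}
    - {"roll":5.65,"claw":-1}
    - {"roll":5.65,"claw":-1}
    - {"x":0.0112,"y":-0.028,"claw":-1}
    - {"x":0.0112,"y":-0.028,"claw":-1}
    - {"x":0.0112,"y":-0.028,"claw":-1}
    - {"x":0.0112,"y":-0.028,"claw":-1}
    - {"x":0.0112,"y":-0.028,"claw":-1}
    - {"x":0.0112,"y":-0.028,"claw":-1}
    - {"x":0.0112,"y":-0.028,"claw":-1}
    - {"x":0.0112,"y":-0.028,"claw":-1}
    - {"x":0.0112,"y":-0.028,"claw":-1}
    - {"x":0.0112,"y":-0.028,"claw":-1}
    - {"x":0.0112,"y":-0.028,"claw":-1}
    - {"x":0.0112,"y":-0.028,"claw":-1}
    - {"x":0.0112,"y":-0.028,"claw":-1}
    - {"x":0.0112,"y":-0.028,"claw":-1}

```text
schema error: expected keys x, y, z, roll, claw
```

Call:
play_rows:
  steps:
    - {"x":0.003,"y":-0.0272,"claw":-1}
    - {"x":0.003,"y":-0.0272,"claw":-1}
    - {"x":0.003,"y":-0.0272,"claw":-1}
    - {"x":0.003,"y":-0.0272,"claw":-1}
    - {"x":0.003,"y":-0.0272,"claw":-1}
    - {"x":0.003,"y":-0.0272,"claw":-1}
    - {"x":0.003,"y":-0.0272,"claw":-1}
    - {"x":0.003,"y":-0.0272,"claw":-1}
    - {"x":0.003,"y":-0.0272,"claw":-1}
    - {"x":0.003,"y":-0.0272,"claw":-1}
    - {"x":0.003,"y":-0.0272,"claw":-1}
    - {"x":0.003,"y":-0.0272,"claw":-1}
    - {"x":0.003,"y":-0.0272,"claw":-1}
    - {"x":0.003,"y":-0.0272,"claw":-1}
    - {"claw":-1}
    - {"claw":-1}

```text
schema error: expected keys x, y, z, roll, claw
```

```bash
cat > look.py <<'E'
from h import *
import sys
k=sys.argv[1]
s=robot.read_state();print(s['time'],s['tool_pos'],np.degrees(np.arctan2(s['eef_rot'][1][0],s['eef_rot'][0][0])),s['eef_rot'][:,2],s['width'],s['ft_force'])
R=np.array(s['eef_rot']);c=np.radians(-9.7);X=np.array([np.cos(c),np.sin(c)]);Y=np.array([-X[1],X[0]])
d=np.array(s['tool_pos'])[:2]-[.520,.1085];print('case x,y mm',d@X*1e3,d@Y*1e3)
for n in sys.argv[2:]:
    im=cams.snapshot(n);cv2.imwrite(f'pics/{n}{k}.png',im)
    if n=='side': cr=im[150:345,270:450]
    elif n=='top': cr=im[220:360,200:340]
    else: continue
    cv2.imwrite(f'pics/{n}{k}c.png',cv2.convertScaleAbs(cv2.resize(cr,None,fx=3,fy=3,interpolation=cv2.INTER_CUBIC),alpha=1.4))
E
python3 look.py 1 side top
```

```text
0.15 [ 0.13929682 -0.60901815  0.23871998] 12.882424966422715 [-2.53498817e-04  1.01360714e-03 -9.99999454e-01] 0.0852654976185378 [-0.81451683 -0.24363097  0.29056154]
case x,y mm -254.3662581625149 -771.4045720263703
```

All keys are required in each row.

Call:
play_rows:
  steps:
    - {"x":0,"y":0,"z":0,"roll":5.65,"claw":-1}
    - {"x":0,"y":0,"z":0,"roll":5.65,"claw":-1}
    - {"x":0,"y":0,"z":0,"roll":5.65,"claw":-1}
    - {"x":0,"y":0,"z":0,"roll":5.65,"claw":-1}
    - {"x":0.0112,"y":-0.028,"z":0,"roll":0,"claw":-1}
    - {"x":0.0112,"y":-0.028,"z":0,"roll":0,"claw":-1}
    - {"x":0.0112,"y":-0.028,"z":0,"roll":0,"claw":-1}
    - {"x":0.0112,"y":-0.028,"z":0,"roll":0,"claw":-1}
    - {"x":0.0112,"y":-0.028,"z":0,"roll":0,"claw":-1}
    - {"x":0.0112,"y":-0.028,"z":0,"roll":0,"claw":-1}
    - {"x":0.0112,"y":-0.028,"z":0,"roll":0,"claw":-1}
    - {"x":0.0112,"y":-0.028,"z":0,"roll":0,"claw":-1}
    - {"x":0.0112,"y":-0.028,"z":0,"roll":0,"claw":-1}
    - {"x":0.0112,"y":-0.028,"z":0,"roll":0,"claw":-1}
    - {"x":0.0112,"y":-0.028,"z":0,"roll":0,"claw":-1}
    - {"x":0.0112,"y":-0.028,"z":0,"roll":0,"claw":-1}
    - {"x":0.0112,"y":-0.028,"z":0,"roll":0,"claw":-1}
    - {"x":0.0112,"y":-0.028,"z":0,"roll":0,"claw":-1}

```text
time: 1.75
tool_pos: [0.3606, -0.248, 0.2395]
eef_rot: [[0.986, -0.169, 0.0], [-0.169, -0.986, -0.001], [0.0, 0.001, -1.0]]
ft_force: [-0.3, -0.5, 0.9]
width: 0.0005
```

Call:
play_rows:
  steps:
    - {"x":0.003,"y":-0.0272,"z":0,"roll":0,"claw":-1}
    - {"x":0.003,"y":-0.0272,"z":0,"roll":0,"claw":-1}
    - {"x":0.003,"y":-0.0272,"z":0,"roll":0,"claw":-1}
    - {"x":0.003,"y":-0.0272,"z":0,"roll":0,"claw":-1}
    - {"x":0.003,"y":-0.0272,"z":0,"roll":0,"claw":-1}
    - {"x":0.003,"y":-0.0272,"z":0,"roll":0,"claw":-1}
    - {"x":0.003,"y":-0.0272,"z":0,"roll":0,"claw":-1}
    - {"x":0.003,"y":-0.0272,"z":0,"roll":0,"claw":-1}
    - {"x":0.003,"y":-0.0272,"z":0,"roll":0,"claw":-1}
    - {"x":0.003,"y":-0.0272,"z":0,"roll":0,"claw":-1}
    - {"x":0.003,"y":-0.0272,"z":0,"roll":0,"claw":-1}
    - {"x":0.003,"y":-0.0272,"z":0,"roll":0,"claw":-1}
    - {"x":0.003,"y":-0.0272,"z":0,"roll":0,"claw":-1}
    - {"x":0.003,"y":-0.0272,"z":0,"roll":0,"claw":-1}
    - {"x":0,"y":0,"z":0,"roll":0,"claw":-1}
    - {"x":0,"y":0,"z":0,"roll":0,"claw":-1}

```text
time: 3.08
tool_pos: [0.4656, 0.1203, 0.2392]
eef_rot: [[0.986, -0.166, -0.0], [-0.166, -0.986, 0.001], [-0.001, -0.001, -1.0]]
ft_force: [-0.8, -0.7, -1.0]
width: -0.0004
```

```bash
python3 look.py 2 side top
```

```text
3.0833 [0.4656135  0.12028232 0.2391862 ] -9.548290850373391 [-4.19925215e-04  7.15542836e-04 -9.99999656e-01] -0.0004159836673891857 [-0.8411558  -0.71414934 -0.99156296]
case x,y mm -55.594159834307405 2.4503212174711018
```

View pics/side2c.png

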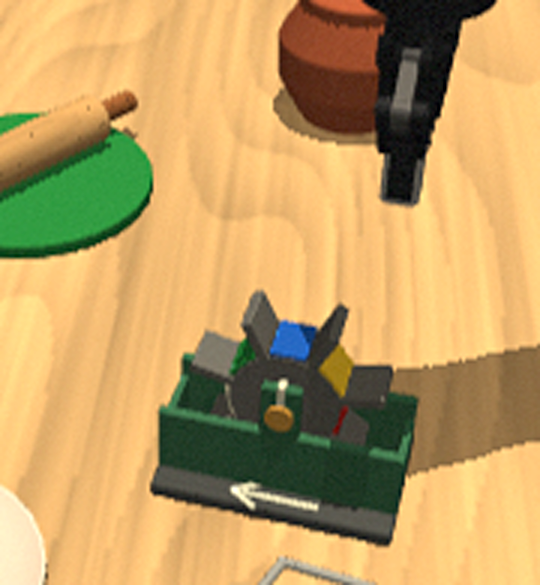

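View pics/top2c.png

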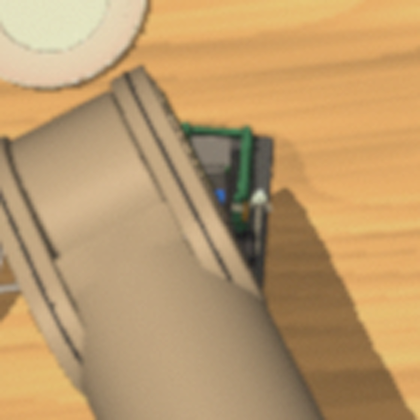

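```bash
python3 - <<'E'
from h import *
c=np.radians(-9.7);X=np.array([np.cos(c),np.sin(c),0]);Y=np.array([-X[1],X[0],0]);O=np.array([.52,.1085,0])
for u,v in[(382,200),(418,206)]:
  for yy in(.005,.017):
    o,d=ray('side',(u+.5)/3-.5+270,(v+.5)/3-.5+150)
    p=o+d*((yy-(o-O)@Y)/(d@Y));print(yy,(p-O)@X,p[2])
E
```

```text
0.005 -0.04594968108580517 0.22879585575369293
0.017 -0.04711306902671704 0.2366848225440084
0.005 -0.06644033508603292 0.22861864681974042
0.017 -0.06723767602247616 0.23651077928741487
```

Call:
play_rows:
  steps:
    - {"x":0,"y":0.0025,"z":0.014,"roll":0,"claw":-1}
    - {"x":0,"y":0,"z":0.015,"roll":0,"claw":-1}
    - {"x":0,"y":0,"z":0.016,"roll":0,"claw":-1}
    - {"x":0,"y":0,"z":0.016,"roll":0,"claw":-1}
    - {"x":0,"y":0,"z":0.016,"roll":0,"claw":-1}
    - {"x":0,"y":0,"z":0.012,"roll":0,"claw":-1}
    - {"x":0,"y":0,"z":0.01,"roll":0,"claw":-1}
    - {"x":0,"y":0,"z":0.006,"roll":0,"claw":-1}
    - {"x":0,"y":0,"z":0.003,"roll":0,"claw":-1}
    - {"x":0,"y":0,"z":0,"roll":0,"claw":-1}
    - {"x":0,"y":0,"z":0,"roll":0,"claw":-1}

```text
time: 4.1
tool_pos: [0.4656, 0.1164, 0.1317]
eef_rot: [[0.986, -0.169, 0.001], [-0.169, -0.986, 0.0], [0.001, -0.0, -1.0]]
ft_force: [0.0, 0.2, 0.2]
width: 0.0003
```

```bash
python3 look.py 3 side
```

```text
4.1 [0.46563819 0.11644537 0.13172346] -9.722228823292724 [ 5.95030930e-04  4.86015351e-05 -9.99999822e-01] 0.00027155304617883046 [0.02086724 0.18967337 0.24147339]
case x,y mm -54.92333077697679 -1.327606042863132
```

View pics/side3c.png

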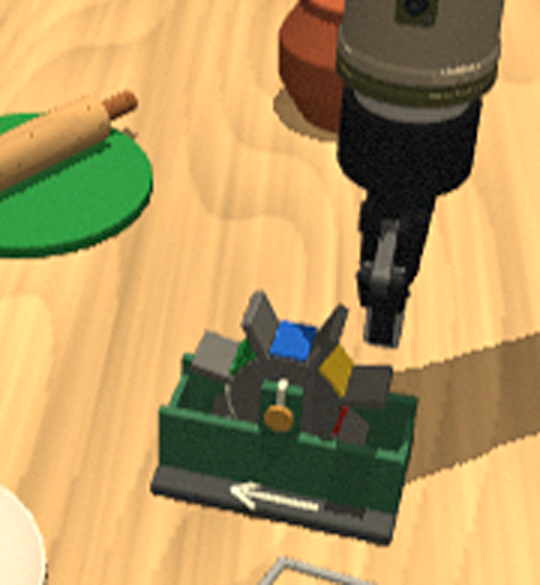

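Call:
play_rows:
  steps:
    - {"x":0.002,"y":0,"z":0.001,"roll":0,"claw":-1}
    - {"x":0.004,"y":0,"z":0,"roll":0,"claw":-1}
    - {"x":0.005,"y":0,"z":0,"roll":0,"claw":-1}
    - {"x":0.005,"y":0,"z":0,"roll":0,"claw":-1}
    - {"x":0.005,"y":0,"z":0,"roll":0,"claw":-1}
    - {"x":0.006,"y":0,"z":0,"roll":0,"claw":-1}
    - {"x":0.006,"y":0,"z":0,"roll":0,"claw":-1}
    - {"x":0.006,"y":0,"z":0,"roll":0,"claw":-1}
    - {"x":0.006,"y":0,"z":0,"roll":0,"claw":-1}
    - {"x":0.005,"y":0,"z":0,"roll":0,"claw":-1}
    - {"x":0.003,"y":0,"z":0,"roll":0,"claw":-1}
    - {"x":0.002,"y":0,"z":0,"roll":0,"claw":-1}
    - {"x":0,"y":0,"z":0,"roll":0,"claw":-1}
    - {"x":0,"y":0,"z":0,"roll":0,"claw":-1}
    - {"x":0,"y":0,"z":0,"roll":0,"claw":-1}

```text
time: 5.4
tool_pos: [0.5193, 0.1072, 0.1303]
eef_rot: [[0.986, -0.169, -0.0], [-0.169, -0.986, -0.0], [-0.0, 0.0, -1.0]]
ft_force: [-0.1, -0.5, -0.3]
width: 0.0001
```

```bash
python3 look.py 4 side
```

```text
5.4 [0.51932564 0.10719082 0.13028863] -9.705072229101212 [-7.27130024e-05 -1.91327179e-04 -9.99999979e-01] 6.3672706401764e-05 [-0.05712698 -0.54203622 -0.29891832]
case x,y mm -0.4441328740685433 -1.4040869799932665
```

View pics/side4c.png

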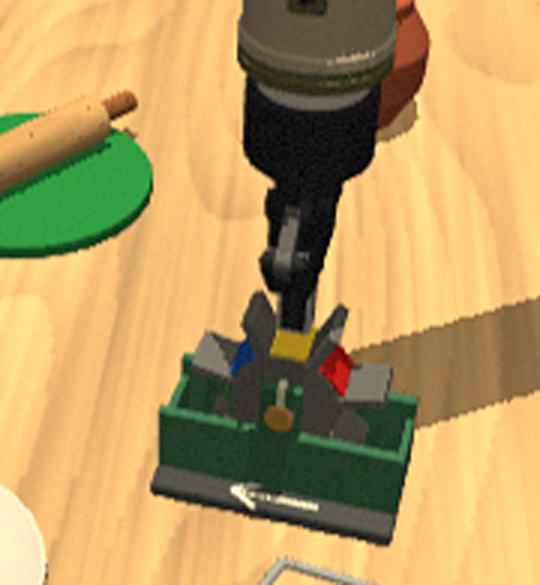

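The side view shows yellow up at (292,345), red next at (338,372), and the case unmoved. I lift out, go back and repeat.

Call:
play_rows:
  steps:
    - {"x":0,"y":0,"z":-0.005,"roll":0,"claw":-1}
    - {"x":0,"y":0,"z":-0.01,"roll":0,"claw":-1}
    - {"x":0,"y":0,"z":-0.015,"roll":0,"claw":-1}
    - {"x":0,"y":0,"z":-0.015,"roll":0,"claw":-1}
    - {"x":0,"y":0,"z":-0.005,"roll":0,"claw":-1}
    - {"x":0,"y":0,"z":0,"roll":0,"claw":-1}
    - {"x":-0.01,"y":0,"z":0,"roll":0,"claw":-1}
    - {"x":-0.015,"y":0,"z":0,"roll":0,"claw":-1}
    - {"x":-0.015,"y":0,"z":0,"roll":0,"claw":-1}
    - {"x":-0.01,"y":0,"z":0,"roll":0,"claw":-1}
    - {"x":-0.005,"y":0,"z":0,"roll":0,"claw":-1}
    - {"x":0,"y":0,"z":0,"roll":0,"claw":-1}
    - {"x":0,"y":0,"z":0,"roll":0,"claw":-1}
    - {"x":0,"y":0,"z":0,"roll":0,"claw":-1}

```text
time: 6.62
tool_pos: [0.4656, 0.1161, 0.1801]
eef_rot: [[0.986, -0.169, -0.0], [-0.169, -0.986, 0.0], [-0.0, -0.0, -1.0]]
ft_force: [-0.3, -0.3, 0.4]
width: -0.0001
```

```bash
python3 look.py 5 side
```

```text
6.6167 [0.46563572 0.11614482 0.18013365] -9.744014133419771 [-3.51996195e-05  4.52291684e-05 -9.99999998e-01] -6.694973177536625e-05 [-0.33486917 -0.25514683  0.36166666]
case x,y mm -54.87513042876822 -1.6242787825912774
```

View pics/side5c.png

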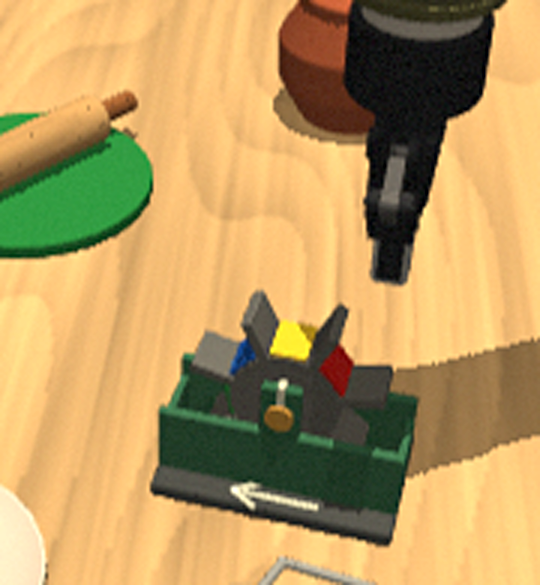

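Yellow has settled on top at (292,340), with the finger clear behind the wheel. I now go down 50 mm and make the last click.

Call:
play_rows:
  steps:
    - {"x":0,"y":0,"z":0.01,"roll":0,"claw":-1}
    - {"x":0,"y":0,"z":0.015,"roll":0,"claw":-1}
    - {"x":0,"y":0,"z":0.014,"roll":0,"claw":-1}
    - {"x":0,"y":0,"z":0.007,"roll":0,"claw":-1}
    - {"x":0,"y":0,"z":0.003,"roll":0,"claw":-1}
    - {"x":0,"y":0,"z":0,"roll":0,"claw":-1}
    - {"x":0,"y":0,"z":0,"roll":0,"claw":-1}

```text
time: 7.25
tool_pos: [0.4656, 0.1166, 0.1316]
eef_rot: [[0.986, -0.169, 0.0], [-0.169, -0.986, 0.0], [0.0, -0.0, -1.0]]
ft_force: [-0.3, 0.2, 0.3]
width: -0.0003
```

Call:
play_rows:
  steps:
    - {"x":0.002,"y":0,"z":0.001,"roll":0,"claw":-1}
    - {"x":0.004,"y":0,"z":0,"roll":0,"claw":-1}
    - {"x":0.005,"y":0,"z":0,"roll":0,"claw":-1}
    - {"x":0.005,"y":0,"z":0,"roll":0,"claw":-1}
    - {"x":0.005,"y":0,"z":0,"roll":0,"claw":-1}
    - {"x":0.006,"y":0,"z":0,"roll":0,"claw":-1}
    - {"x":0.006,"y":0,"z":0,"roll":0,"claw":-1}
    - {"x":0.006,"y":0,"z":0,"roll":0,"claw":-1}
    - {"x":0.006,"y":0,"z":0,"roll":0,"claw":-1}
    - {"x":0.005,"y":0,"z":0,"roll":0,"claw":-1}
    - {"x":0.003,"y":0,"z":0,"roll":0,"claw":-1}
    - {"x":0.002,"y":0,"z":0,"roll":0,"claw":-1}
    - {"x":0,"y":0,"z":0,"roll":0,"claw":-1}
    - {"x":0,"y":0,"z":0,"roll":0,"claw":-1}
    - {"x":0,"y":0,"z":0,"roll":0,"claw":-1}

```text
time: 8.5
tool_pos: [0.5194, 0.1072, 0.1303]
eef_rot: [[0.986, -0.169, 0.0], [-0.169, -0.986, -0.0], [0.0, 0.0, -1.0]]
ft_force: [-0.3, 0.2, 0.1]
width: 0.0
```

```bash
python3 look.py 6 side
```

```text
8.5 [0.51937947 0.10717347 0.13031345] -9.708912665341826 [ 2.73109090e-05 -1.62103810e-04 -9.99999986e-01] 1.539623314410515e-05 [-0.33750485  0.16387574  0.05446409]
case x,y mm -0.38815483370292525 -1.4121161053795033
```

View pics/side6c.png

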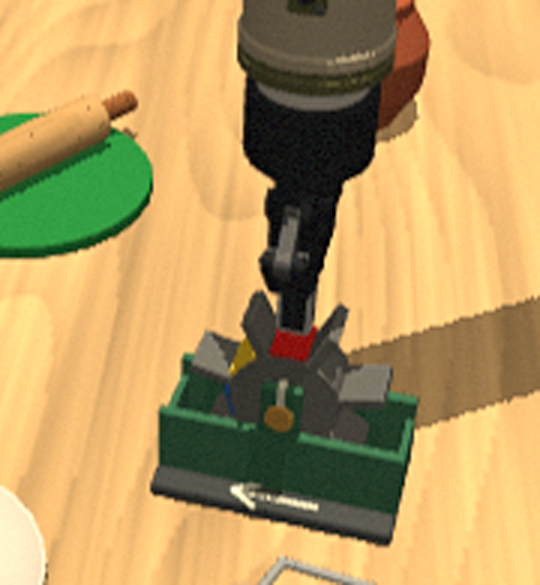

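Red is up at (292,345). I lift straight out.

Call:
play_rows:
  steps:
    - {"x":0,"y":0,"z":-0.005,"roll":0,"claw":-1}
    - {"x":0,"y":0,"z":-0.01,"roll":0,"claw":-1}
    - {"x":0,"y":0,"z":-0.015,"roll":0,"claw":-1}
    - {"x":0,"y":0,"z":-0.02,"roll":0,"claw":-1}
    - {"x":0,"y":0,"z":-0.02,"roll":0,"claw":-1}
    - {"x":0,"y":0,"z":-0.02,"roll":0,"claw":-1}
    - {"x":0,"y":0,"z":-0.01,"roll":0,"claw":-1}
    - {"x":0,"y":0,"z":0,"roll":0,"claw":-1}
    - {"x":0,"y":0,"z":0,"roll":0,"claw":-1}
    - {"x":0,"y":0,"z":0,"roll":0,"claw":-1}
    - {"x":0,"y":0,"z":0,"roll":0,"claw":-1}

```text
time: 9.47
tool_pos: [0.519, 0.1069, 0.2291]
eef_rot: [[0.986, -0.169, -0.002], [-0.169, -0.986, -0.0], [-0.002, 0.001, -1.0]]
ft_force: [-0.2, 0.2, -0.4]
width: 0.0003
```

```bash
python3 look.py 7 side; python3 -c "
import cv2
a=cv2.imread('pics/side0.png');b=cv2.imread('pics/side7.png')
d=cv2.absdiff(a,b).max(2)
for n,(x,y,w,h) in dict(plate=(175,300,115,95),board=(230,175,100,65),colander=(280,340,150,140),base=(315,300,95,30),jar=(360,135,55,65)).items(): print(n,(d[y:y+h,x:x+w]>40).mean())
"
```

```text
9.4667 [0.51896871 0.1068698  0.22907746] -9.72064692951912 [-1.88752020e-03 -2.47121987e-04 -9.99998188e-01] 0.0003205805669616604 [-0.17093037  0.19696904 -0.43530509]
case x,y mm -0.7418783298187686 -1.7806544526035082
plate 0.0
board 0.0
colander 0.0
base 0.0
jar 0.49202797202797205
```

View pics/side7.png

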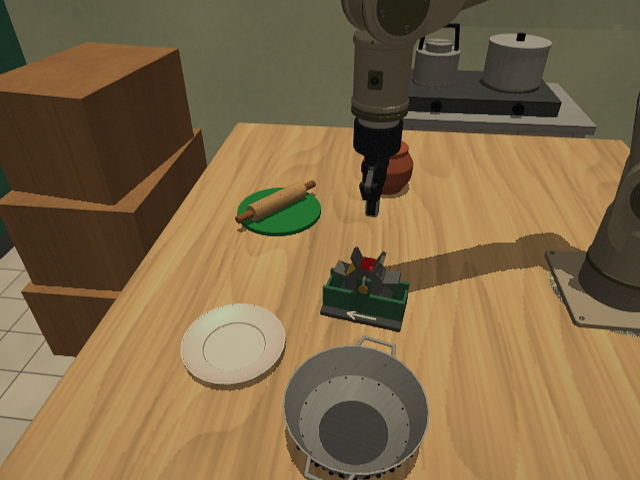

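View pics/side7c.png

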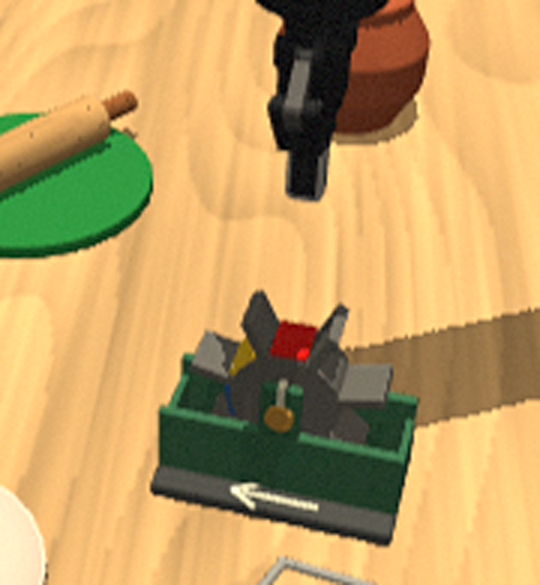

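The red flat is up at (292,342), with the teeth symmetric about it. The finger is clear and nothing has moved; the jar's pixel difference comes only from the arm hiding part of it.

```bash
python3 -c "
from station import order
print(order.hand_in())"
```

```text
the job is handed in; nothing more can be done
None
```

The wheel now rests with the red flat straight up, and I have handed the job in at about 9.5 s of the 51 s allowed. `hand_in` reports no verdict.

- **What I did:** The wheel started on blue, two clicks before red. With the gripper shut I pushed one tooth forward and let the wheel settle on yellow (seen in two pictures about 1.2 s apart). I then lifted out, went back behind the wheel and made the second click, and lifted the finger about 10 cm clear.
- **Last checks:** In the side view the red flat is up with a tooth evenly to either side of it. The base, plate, board with rolling pin, and colander show no pixel changes from the first picture. The wrist force read under 1 N at the end of each move from the first approach on; I did not read it during the pushes.
- **Not fully confirmed:** The arm partly hides the jar in the last side view, so its pixel comparison means nothing. The visible part looks in place, and the arm never went near it. I did not measure the wheel angle in numbers.

My first two move calls were refused because their rows left out some keys; nothing moved.

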